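Park the condiment trolley in its bay

TASK

Roll the little red wheeled caddy (the one with the sachets and shakers on board) into the yellow taped bay. Take it by its push bar, first push it straight ahead until both swivel castors trail straight behind, and do this well before the bay; then steer it in so that it stands centred and square in the bay with the castors still trailing straight, and let go. Keep its wheels on the worktop all the time: do not lift or tip it.

Things in the scene. Friction and masses are not known exactly. Their poses are not given: they have to be found in the camera images.
- caddy: Red trolley, 0.6 kg, deck 150 (x) x 108 (y) mm, rim 62 mm high, sachet tray and shakers fixed on it up to 137 mm. Origin on the worktop under the deck's centre; +x = nose. Fixed wheels under the nose, swivel castors at the rear; rolls easily, skids sideways lightly. Black push bar 14 mm thick, 90 mm along y between two legs, axis at x=-85, z=165 mm; grasp its middle from above, closing along x.
- bay: Yellow tape flat on the worktop: two sides and a far end, open at the entry, chevron pointing to the far end. Clear inside 180 (x) x 138 (y) mm: the deck stands in it with 15 mm all round. Origin: centre of that space, on the worktop; +x from entry to far end. The caddy's origin and +x belong on it. The caddy starts 0.3 to 0.6 m away on the entry side, nose within 30 degrees of the bay's x.
- castor_left (a joint): Swivel angle (rad) of the castor at the caddy's left (+y) rear, 32 mm wheel, trail 12 mm: 0 = wheel trails straight behind its pivot, towards the push bar; positive counter-clockwise from above; stops at +-2.8. Starts at 0.8 to 2.0; swings to 0 by itself within about 60 mm of straight forward rolling; rolling back or sideways turns it out.
- castor_right (a joint): The same for the castor at the caddy's right (-y) rear; starts at -0.8 to -2.0.

How it is judged (in metres and radians):
On the way:
1. both castors trail straight behind (within 0.3 rad) while the caddy is still more than 80 mm short of its place (value of joint castor_left between -0.3 and 0.3 rad and value of joint castor_right between -0.3 and 0.3 rad and horizontal distance between caddy and bay above 0.08 m), for 0.2 s.
At the end, for the whole second after the job is handed in: The caddy stands still on its wheels in the bay, its centre within 20 mm of the bay's centre, its long axis within 0.2 rad of the bay's, both castors within 0.4 rad of trailing straight, the gripper clear of it (horizontal distance between caddy and bay below 0.02 m and angle between the x axis of caddy and the x axis of bay, either way round below 0.2 rad and value of joint castor_left between -0.4 and 0.4 rad and value of joint castor_right between -0.4 and 0.4 rad and angle between caddy's own z axis and vertical below 0.1 rad and height (world z) of caddy below 0.006 m and linear speed of caddy below 0.02 m/s); the robot touches nothing.
It fails at once if the caddy is lifted off the worktop (20 mm) (height (world z) of caddy above 0.02 m).
It fails at once if the caddy is tipped by more than 0.25 rad (angle between caddy's own z axis and vertical above 0.25 rad).
It also fails if it takes over 42 s, if anything falls off the work surface, if the arm or the gripper's body presses on something with over 40 N, if the wrist force passes 120 N, or if a joint passes its speed limit or range.

ROBOT

A 6-joint arm with a two-finger parallel gripper is mounted at the origin on a cart in front of the work surface, level with it; the furniture and walls round the work are solid. World frame = base frame: x ahead of the robot, y to its left, z up, the work surface at z = 0. Lengths are in m, angles in degrees, forces in N, time in s.
With the tool pointing down it reaches from about 0.25 to 0.725 m from the base axis. Payload 9.7 kg.
Tool frame: the origin (TCP) lies midway between the tips of the shut fingers; the grasp point (between the pads) lies 19 mm behind it (bot.pinch_z is the distance from the TCP to the grasp point, in m); z points along the fingers, y is the line along which they close (so a half turn about z gives the same grasp; the last joint's range is limited). The gripper opens to 85 mm and grips with 20 to 120 N. Pads are 22 mm wide; open, the fingers measure 114 mm over their backs; the gripper's body (76 mm by 85 mm) begins 54 mm behind the grasp point. The pads swing forward as they close: fully open they stand 13 mm farther back than shut.
Start: joints at [69.271, 4.979, 10.078, 95.1, 0, 90], TCP at [0.195, 0.514, 0.231] pointing down, gripper open.
Joint ranges: [-179.16, 179.16], [-48.56, 103.87], [-65.8, 70.77], [-126.05, 130.52], [-82.76, 87.17], [-180, 180]. Speed limits (degrees/s): [127.2, 127.2, 147.25, 180, 180, 180].

INTERFACE

Orientations are given as [roll, pitch, yaw] about the fixed x, y, z axes, in that order (R = Rz(yaw) Ry(pitch) Rx(roll)).
In Python, from workcell import sensors, camera, camera_params, ticket, bot gives the robot as it stands.
- The arm moves only by the shell command python3 -m jog 'ROWS' [FORCE]. ROWS is JSON, a list that holds one entry, the list of rows, each a list of 5 numbers: the shift along the world's x, y, z in units of 50 mm (1.0 is 50 mm), then the turn about the world's z in units of 5 degrees (1.0 is 5 degrees), then the opening, from 0 (shut) to 1 (fully open). In form: [[[tx, ty, tz, yaw, grip], ...]]. A call has 1 to 8 rows; each row shifts and turns the commanded pose from where the row before left it; what a row does not reach is not made up. A row lasts 1/10 s, in which the tool goes at most 50 mm and 8.59 degrees, less where a joint would pass 70% of its speed; a pose out of reach is approached as far as the arm can. A call is refused whole if a number of a shift passes 1 or a number of a turn 1, either way. A call with a gripper value outside its range is refused whole. The fingers move at their own pace and stop on an object; FORCE is the grip in N (left out, the last holds). Time passes only in rows, so rows that do not move let the fingers close. It gives the time, the measured TCP pose, the force, the opening and the grip force at its end, in the units of the state.
- sensors.get_obs(): the state, without advancing time (a new reading comes with each control period).
- camera(name): name is "scene" or "top"; returns the picture (400x640x3 uint8, blue, green, red); there is no depth.
- camera_params(name): a dict with "fx", "fy", "cx", "cy" (pixels), "T" (4x4, takes a point from camera to world coordinates). Camera axes: x right, y down, z forward; pixel columns grow to the right and rows downward; lengths in m; the calibration is good to about 2 mm. A picture is of the moment at which its call begins. camera_params takes no time and is no camera call.
- ticket.job_done(): hands the job in; it is judged then, once.
The state is a dict: "time": time; "q": joint angles; "qd": joint speeds; "joint_efforts": joint torques, N m; "ee_pos": TCP position; "tcp_rot": TCP orientation; "wrist_force": force on the tool from outside, world axes, zero at the start; "torque": the same for the moment, N m; "opening": finger opening in m; "grasp_force": force on a finger pad.
Only numpy, scipy, OpenCV 4.12 (cv2) and the standard library are available. Lean on these libraries where they do the work, as an engineer would, in place of code of your own. Each camera call takes 0.05 s, during which the arm holds its last target. There are 200 camera calls.

## Working session

There is one attempt and no reset: what is moved stays moved. The work goes in short steps, Python scripts to look and compute and a shell command to move; the robot and the scene stay as the last step left them, time stands still between calls to the robot, and variables do not carry over. Pictures are saved under pics/ and viewed, at most 10 in all, crops included, and the job is handed in when it is done.

```bash
mkdir -p pics; python3 - <<'E'
from workcell import sensors,camera,camera_params,bot
import cv2
o=sensors.get_obs();print(o['time'],o['ee_pos'],o['tcp_rot'],o['opening'],bot.pinch_z)
for n in('scene','top'):
    p=camera_params(n);print(n,p['fx'],p['fy'],p['cx'],p['cy']);print(p['T'])
    cv2.imwrite(f'pics/{n}0.png',camera(n))
E
```

```text
0.0 [0.19458764 0.51418479 0.23057161] [-1.79923267e+02 -1.52045416e-05  1.59270836e+02] 0.08530281340552787 0.0187
scene 369.66273226901717 369.66273226901717 315.3826003928658 197.74901693750456
[[ 0.52494669 -0.56947188  0.63256047 -0.07725622]
 [-0.85108982 -0.3435425   0.39701973 -0.43771694]
 [-0.00878016 -0.74677997 -0.66501322  0.71123593]
 [ 0.          0.          0.          1.        ]]
top 386.1324174584658 386.1324174584658 327.8128495216596 196.64692531373345
[[ 0.0175494  -0.997686    0.06568608  0.47124887]
 [-0.99967799 -0.01630426  0.01944425 -0.03401513]
 [-0.0183283  -0.06600617 -0.99765087  1.04385763]
 [ 0.          0.          0.          1.        ]]
```

View pics/top0.png

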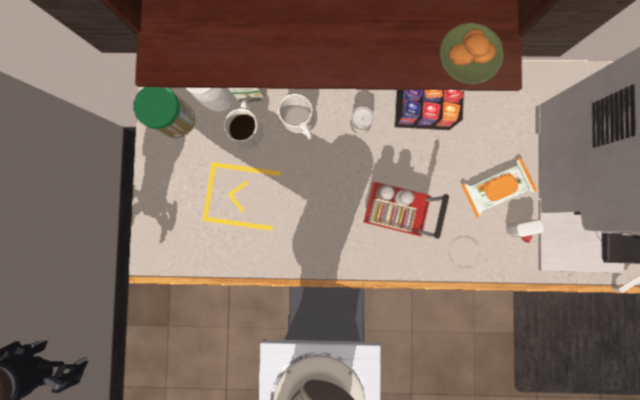

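View pics/scene0.png

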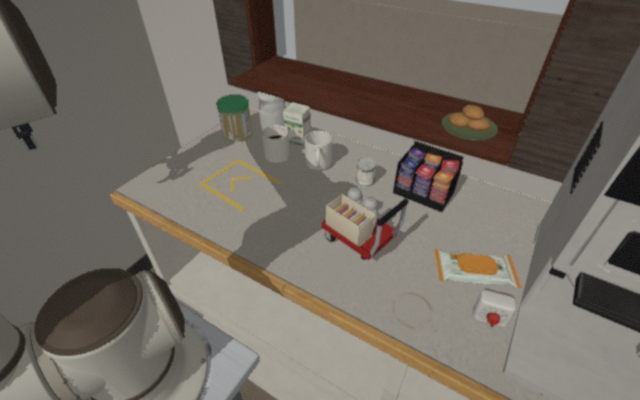

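The top view shows the caddy at about (398,208), nose to the left, with its bar at about (435,217). The bay is at about (240,198), open to the right. The scene view agrees. Next I measure both.

```bash
cat >h.py <<'E'
import numpy as np,cv2
from workcell import sensors,camera,camera_params
def ray(n,uv,z):
    p=camera_params(n);T=np.array(p['T']);uv=np.atleast_2d(np.array(uv,float))
    d=np.c_[(uv[:,0]-p['cx'])/p['fx'],(uv[:,1]-p['cy'])/p['fy'],np.ones(len(uv))]@T[:3,:3].T
    return (T[:3,3]+d*((z-T[2,3])/d[:,2])[:,None])[:,:2]
def rect(pts): 
    (c,s,a)=cv2.minAreaRect((pts*1000).astype(np.float32)); return np.array(c)/1000,s,a
def big(m):
    n,l,st,_=cv2.connectedComponentsWithStats(m.astype(np.uint8),connectivity=8)
    return l==1+np.argmax(st[1:,4])
def px(m): 
    y,x=np.nonzero(m); return np.c_[x,y]
def box(m,lo): # keep roi x0,y0,x1,y1
    r=np.zeros_like(m);x0,y0,x1,y1=lo;r[y0:y1,x0:x1]=m[y0:y1,x0:x1];return r
E
python3 - <<'E'
from h import *
im=cv2.imread('pics/top0.png');H=cv2.cvtColor(im,cv2.COLOR_BGR2HSV);h,s,v=cv2.split(H)
y=box((h>18)&(h<32)&(s>110)&(v>90),(190,150,300,240))
P=ray('top',px(y),0);print('bay',len(P),rect(P))
print(cv2.boxPoints(cv2.minAreaRect(px(y).astype(np.float32))))
r=box(((h<8)|(h>172))&(s>140)&(v>60),(355,170,450,250))
print('red',r.sum(),rect(ray('top',px(big(r)),.062)))
k=box((v<50),(405,190,455,245))
k=big(k);print('blk',k.sum(),rect(ray('top',px(k),.172)))
c=im[150:250,190:460].copy();c[y[150:250,190:460]]=(255,0,255);c[r[150:250,190:460]]=(0,255,0);c[k[150:250,190:460]]=(255,0,0)
cv2.imwrite('pics/m0.png',cv2.resize(np.vstack([im[150:250,190:460],c]),None,fx=2.9,fy=2.9,interpolation=0))
E
```

```text
bay 1019 (array([0.53918878, 0.22185619]), (192.2061767578125, 162.2159881591797), 82.99168395996094)
[[202.12    220.15999]
 [210.56    161.07997]
 [280.41998 171.05998]
 [271.97998 230.14   ]]
red 657 (array([ 0.49777777, -0.24084442]), (42.607093811035156, 104.77515411376953), 77.1560287475586)Traceback (most recent call last):
  File "<stdin>", line 9, in <module>
  File "h.py", line 11, in big
    return l==1+np.argmax(st[1:,4])
                ~~~~~~~~~^^^^^^^^^^
    return _wrapfunc(a, 'argmax', axis=axis, out=out, **kwds)
    return bound(*args, **kwds)
ValueError: attempt to get argmax of an empty sequence
```

```bash
python3 - <<'E'
from h import *
im=cv2.imread('pics/top0.png');H=cv2.cvtColor(im,cv2.COLOR_BGR2HSV);h,s,v=cv2.split(H)
r=box(((h<10)|(h>170))&(s>110)&(v>40),(355,170,450,250))
print('red',r.sum(),rect(ray('top',px(r),.062)))
k=box((v<75)&(s<110),(405,190,455,245))
k=big(k);print('blk',k.sum(),rect(ray('top',px(k),.172)),v[195:240,405:450].min())
c=im[170:250,350:460].copy();c[r[170:250,350:460]]=(0,255,0);c[k[170:250,350:460]]=(255,0,0)
cv2.imwrite('pics/m0.png',cv2.resize(np.hstack([im[170:250,350:460],c]),None,fx=3.6,fy=3.6,interpolation=0))
E
```

```text
red 874 (array([ 0.50927332, -0.19019537]), (149.46412658691406, 107.31195831298828), 77.25723266601562)
blk 159 (array([ 0.49056073, -0.27180273]), (9.190877914428711, 94.98323822021484), 77.49712371826172) 61
```

View pics/m0.png

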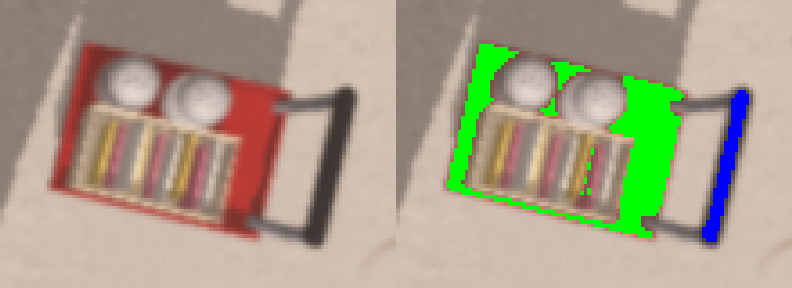

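Both measurements hold up. The caddy's deck measures 149x107 mm, with its centre at (0.509,-0.190), yaw 77.3° and bar at (0.4905,-0.272). The bay's outer tape is 192x162 mm, as it should be, with its centre at (0.5385,0.216) and yaw 83°. Now I go above the bar.

```bash
python3 -m jog '[[[0.35,-0.93,0,0.2,1],[0.35,-0.93,0,0.2,1],[0.35,-0.93,0,0.2,1],[0.35,-0.93,0,0.2,1],[0.35,-0.93,0,0.2,1],[0.35,-0.93,0,0.2,1],[0.35,-0.93,0,0.2,1],[0.35,-0.93,0,0.2,1]]]'; python3 -c "
from workcell import sensors as s
o=s.get_obs();print(o['q'],o['tcp_rot'])"
```

```text
time: 0.9
ee_pos: [0.3347, 0.1405, 0.2312]
tcp_rot: [180.0, 0.0, 167.3]
wrist_force: [2.1, 1.4, -0.6]
opening: 0.0855
grasp_force: 0.0
[ 2.27783992e+01 -2.03625715e+01 -1.25081444e+01  9.78310588e+01
 -5.89944635e-04  3.54311066e+01] [1.79986934e+02 1.93828030e-02 1.67347290e+02]
```

```bash
python3 -m jog '[[[0.35,-0.92,0,0,1],[0.35,-0.92,0,0,1],[0.35,-0.92,0,0,1],[0.35,-0.92,0,0,1],[0.35,-0.92,0,0,1],[0.35,-0.92,0,0,1],[0.35,-0.92,0,0,1],[0.35,-0.92,0,0,1]]]'; python3 -m jog '[[[0.31,-0.89,0,0,1],[0,0,0,0,1],[0,0,0,0,1]]]'
python3 - <<'E'
from h import *
cv2.imwrite('pics/s1.png',camera('scene')[140:280,280:460].repeat(4,0).repeat(4,1))
E
```

```text
time: 1.7
ee_pos: [0.4748, -0.2278, 0.231]
tcp_rot: [180.0, -0.0, 167.2]
wrist_force: [0.2, 0.5, 0.6]
opening: 0.0856
grasp_force: 0.0
time: 2.0
ee_pos: [0.4899, -0.2708, 0.23]
tcp_rot: [179.9, -0.1, 167.2]
wrist_force: [-0.5, -0.1, -0.4]
opening: 0.0857
grasp_force: 0.0
```

View pics/s1.png

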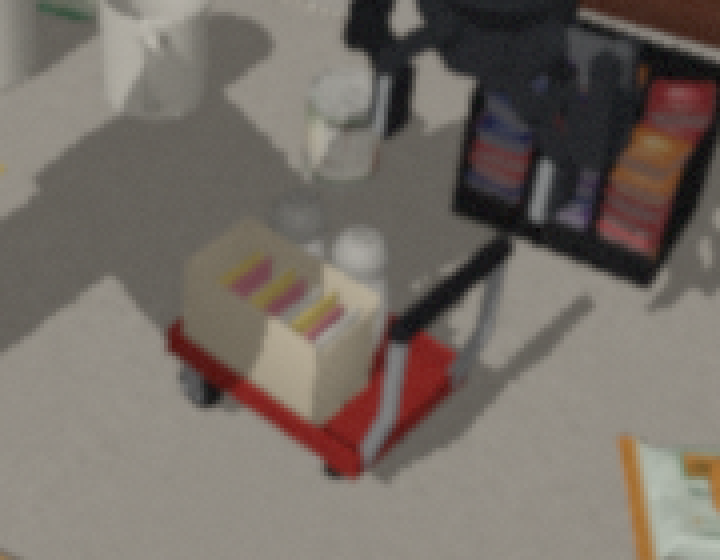

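The fingers straddle the bar, which runs from about (400,330) to (505,245) in the crop, and the tray is clear of them. Now I go down and grip.

```bash
python3 -m jog '[[[0,0,-0.4,0,1],[0,0,-0.4,0,1],[0,0,-0.4,0,1],[0,0,-0.3,0,1],[0,0,-0.18,0,1],[0,0,0,0,1]]]' 30; python3 -m jog '[[[0,0,0,0,0.6],[0,0,0,0,0.4],[0,0,0,0,0.25],[0,0,0,0,0.1],[0,0,0,0,0],[0,0,0,0,0],[0,0,0,0,0]]]' 30
```

```text
time: 2.65
ee_pos: [0.4898, -0.2693, 0.1466]
tcp_rot: [180.0, -0.1, 167.3]
wrist_force: [-0.2, -0.3, -0.0]
opening: 0.0859
grasp_force: 0.0
time: 3.35
ee_pos: [0.4903, -0.2702, 0.1476]
tcp_rot: [-180.0, 0.0, 167.3]
wrist_force: [0.8, -0.3, 2.3]
opening: 0.0132
grasp_force: 29.2
```

Gripped, with an opening of 13 mm. Now a straight push of about 80 mm along yaw 77.3°.

```bash
python3 -m jog '[[[0.02,0.1,0,0,0],[0.05,0.23,0,0,0],[0.055,0.244,0,0,0],[0.055,0.244,0,0,0],[0.055,0.244,0,0,0],[0.055,0.244,0,0,0],[0.04,0.17,0,0,0],[0.02,0.1,0,0,0]]]';python3 -m jog '[[[0,0,0,0,0],[0,0,0,0,0],[0,0,0,0,0]]]'
python3 - <<'E'
from h import *
cv2.imwrite('pics/top1.png',camera('top'));im=camera('scene');cv2.imwrite('pics/s2.png',im[140:280,240:440].repeat(4,0).repeat(4,1))
im=cv2.imread('pics/top1.png');h,s,v=cv2.split(cv2.cvtColor(im,cv2.COLOR_BGR2HSV))
r=box(((h<10)|(h>170))&(s>110)&(v>40),(290,150,430,250))
print('red',r.sum(),rect(ray('top',px(r),.062)))
E
```

```text
time: 4.15
ee_pos: [0.5081, -0.1899, 0.1475]
tcp_rot: [180.0, 0.0, 167.3]
wrist_force: [1.0, -1.8, 5.3]
opening: 0.0126
grasp_force: 29.7
time: 4.45
ee_pos: [0.5078, -0.1907, 0.1474]
tcp_rot: [180.0, 0.0, 167.3]
wrist_force: [-0.2, 0.2, 5.8]
opening: 0.0126
grasp_force: 29.7
red 753 (array([ 0.52805927, -0.10618935]), (147.92953491210938, 105.35612487792969), 76.93441772460938)
```

View pics/s2.png

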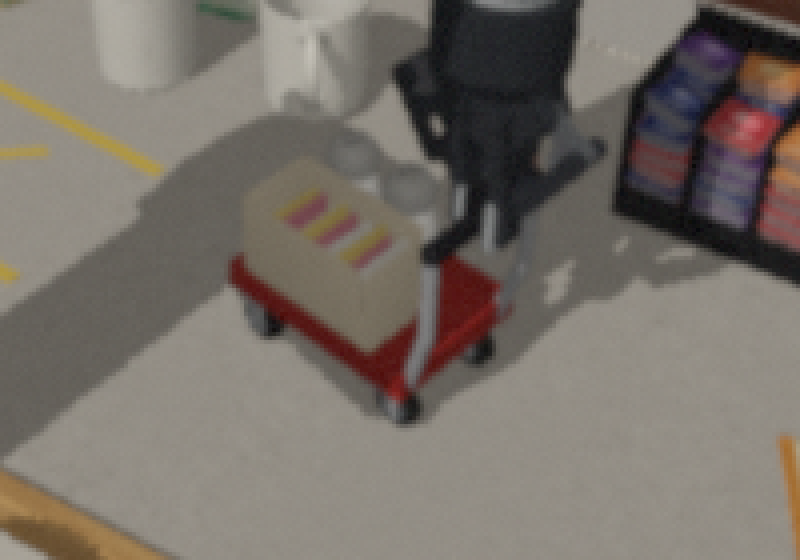

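The caddy moved as planned: its centre is at (0.528,-0.106), and in the crop the rear castor wheels at (400,405) and (480,345) trail under the bar side. Next I work out the steering curve, with the nose axle following its heading.

```bash
python3 - <<'E'
from h import *
from scipy.interpolate import CubicHermiteSpline as C
a0,a1=np.radians([77.2,83]);u=lambda a:np.array([np.cos(a),np.sin(a)])
c0=np.array([.528,-.1065]);c1=np.array([.5385,.2159]);L=.05;st=.04
F0=c0+L*u(a0);F1=c1+L*u(a1)-st*u(a1)
D=np.linalg.norm(F1-F0)
s=C([0,1],[F0,F1],[D*u(a0),D*u(a1)])
t=np.linspace(0,1,23);F=s(t);d=s(t,1);A=np.arctan2(d[:,1],d[:,0])
F=np.vstack([F,[F1+st*k/4*u(a1) for k in(1,2,3,4)]]);A=np.r_[A,[a1]*4]
B=F-(L+.085)*np.c_[np.cos(A),np.sin(A)]
print(np.degrees(A).round(1))
print(np.c_[np.diff(B,axis=0)/.05,np.diff(np.degrees(A))/5].round(2).tolist());print(B[0],B[-1])
E
```

```text
[77.2 80.  82.6 84.9 87.  88.8 90.4 91.8 92.8 93.7 94.3 94.7 94.8 94.7
 94.4 93.8 93.  91.9 90.6 89.1 87.3 85.3 83.  83.  83.  83.  83. ]
[[0.18, 0.23, 0.56], [0.16, 0.23, 0.51], [0.14, 0.24, 0.47], [0.12, 0.25, 0.42], [0.1, 0.25, 0.37], [0.08, 0.26, 0.32], [0.06, 0.26, 0.27], [0.04, 0.26, 0.22], [0.03, 0.26, 0.17], [0.01, 0.26, 0.12], [-0.0, 0.26, 0.07], [-0.02, 0.26, 0.03], [-0.03, 0.26, -0.02], [-0.04, 0.26, -0.07], [-0.05, 0.26, -0.11], [-0.05, 0.26, -0.16], [-0.06, 0.26, -0.21], [-0.07, 0.26, -0.26], [-0.07, 0.26, -0.31], [-0.08, 0.26, -0.36], [-0.08, 0.26, -0.41], [-0.08, 0.27, -0.46], [0.02, 0.2, -0.0], [0.02, 0.2, 0.0], [0.02, 0.2, 0.0], [0.02, 0.2, 0.0]]
[ 0.50916838 -0.1893877 ] [0.52814111 0.13153358]
```

```bash
python3 -m jog '[[[0.18,0.23,0,0.56,0],[0.16,0.23,0,0.51,0],[0.14,0.24,0,0.47,0],[0.12,0.25,0,0.42,0],[0.1,0.25,0,0.37,0],[0.08,0.26,0,0.32,0],[0.06,0.26,0,0.27,0],[0.04,0.26,0,0.22,0]]]';python3 -m jog '[[[0.03,0.26,0,0.17,0],[0.01,0.26,0,0.12,0],[0,0.26,0,0.07,0],[-0.02,0.26,0,0.03,0],[-0.03,0.26,0,-0.02,0],[-0.04,0.26,0,-0.07,0],[-0.05,0.26,0,-0.11,0],[0,0,0,0,0]]]'
python3 - <<'E'
from h import *
im=camera('top');cv2.imwrite('pics/top2.png',im)
h,s,v=cv2.split(cv2.cvtColor(im,cv2.COLOR_BGR2HSV))
r=box(((h<10)|(h>170))&(s>110)&(v>40),(210,150,400,250))
print('red',r.sum(),rect(ray('top',px(r),.062)))
o=sensors.get_obs();a=np.radians(o['tcp_rot'][2]-90);print(o['ee_pos'],np.degrees(a),o['ee_pos'][:2]+.085*np.array([np.cos(a),np.sin(a)]))
E
```

```text
time: 5.35
ee_pos: [0.5522, -0.0915, 0.1475]
tcp_rot: [-180.0, 0.0, -176.9]
wrist_force: [1.5, -1.9, 5.3]
opening: 0.0129
grasp_force: 29.8
time: 6.15
ee_pos: [0.5466, 0.0004, 0.1474]
tcp_rot: [180.0, 0.0, -176.0]
wrist_force: [0.2, 0.4, 5.8]
opening: 0.0132
grasp_force: 29.8
red 0 (array([0., 0.]), (0.0, 0.0), 0.0)
[ 5.46689213e-01 -1.63212285e-04  1.47450003e-01] -265.95404922991304 [0.54069191 0.08462495]
```

View pics/top2.png

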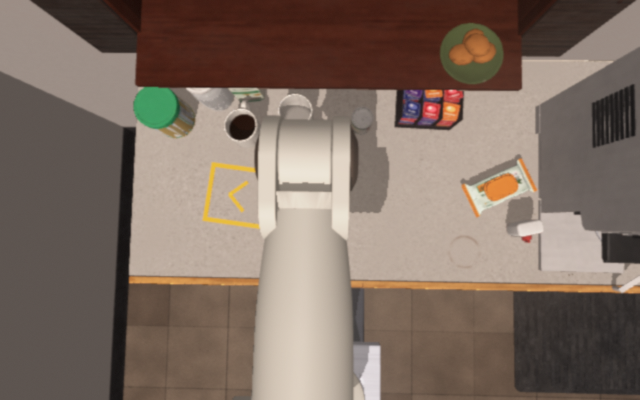

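The arm hides the caddy from above, but the TCP pose matches the plan. I'll finish the curve, then check with the scene camera.

```bash
python3 -m jog '[[[-0.05,0.26,0,-0.16,0],[-0.06,0.26,0,-0.21,0],[-0.07,0.26,0,-0.26,0],[-0.07,0.26,0,-0.31,0],[-0.08,0.26,0,-0.36,0],[-0.08,0.26,0,-0.41,0],[-0.08,0.27,0,-0.47,0],[0,0,0,0,0]]]'
python3 - <<'E'
from h import *
im=camera('scene');cv2.imwrite('pics/s3.png',im[110:250,150:350].repeat(4,0).repeat(4,1))
o=sensors.get_obs();a=np.radians(o['tcp_rot'][2]-90);print(o['ee_pos'],np.degrees(a),o['ee_pos'][:2]+.085*np.array([np.cos(a),np.sin(a)]))
E
```

```text
time: 7.0
ee_pos: [0.5218, 0.0915, 0.1474]
tcp_rot: [180.0, -0.0, 173.1]
wrist_force: [0.4, 0.5, 5.2]
opening: 0.0132
grasp_force: 30.0
[0.52195342 0.09102981 0.14741349] 83.13622288953573 [0.5321117  0.17542062]
```

View pics/s3.png

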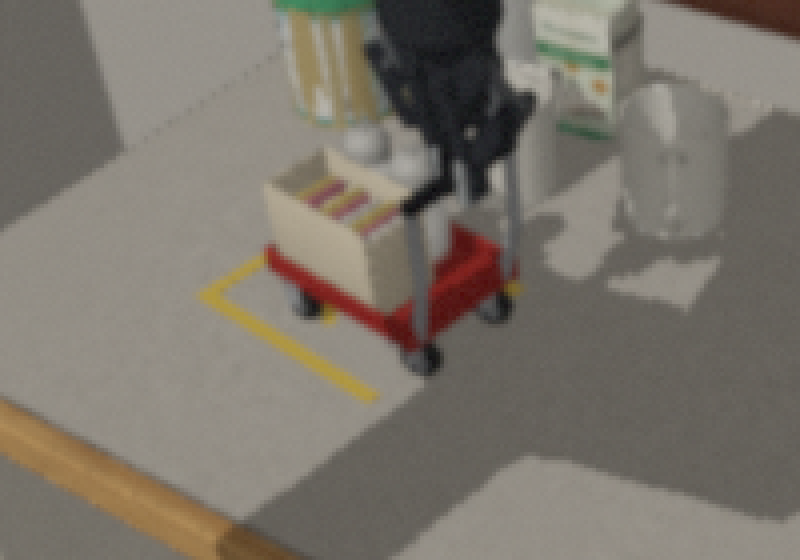

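The caddy is entering the bay square, with the castor wheels at (422,358) and (495,305) under the rear. I'll check its pose from the near rim corners before the last 40 mm.

```bash
python3 - <<'E'
from h import *
P=ray('scene',[[150+268/4,110+247/4],[150+398/4,110+325/4]],.062);d=P[0]-P[1];a=np.arctan2(d[1],d[0])
print(P,np.linalg.norm(d),np.degrees(a))
print('centre',P.mean(0)+.054*np.array([np.sin(a),-np.cos(a)]))
E
```

```text
[[0.48977971 0.25146124]
 [0.47084363 0.11610268]] 0.13667668670619765 82.0362516581199
centre [0.53379089 0.17630045]
```

This agrees with the gripper estimate: centre (0.533,0.176), yaw 82–83°. Last 40 mm straight, then release and back off upwards.

```bash
python3 -m jog '[[[0.02,0.15,0,0,0],[0.03,0.2,0,0,0],[0.03,0.2,0,0,0],[0.02,0.15,0,0,0],[0.01,0.1,0,0,0],[0,0,0,0,0],[0,0,0,0,0]]]';python3 -m jog '[[[0,0,0,0,0.15],[0,0,0,0,0.2],[0,0,0,0,0.3],[0,0,0,0,0.5],[0,0,0,0,0.8],[0,0,0,0,1],[0,0,0,0,1]]]'
```

```text
time: 7.75
ee_pos: [0.5275, 0.1305, 0.1474]
tcp_rot: [180.0, -0.0, 173.1]
wrist_force: [-0.6, 1.5, 6.5]
opening: 0.0127
grasp_force: 30.0
time: 8.45
ee_pos: [0.5276, 0.1302, 0.1472]
tcp_rot: [-180.0, -0.0, 173.0]
wrist_force: [0.4, 0.0, 0.1]
opening: 0.0816
grasp_force: 0.0
```

Lift clear, then swing the arm away to uncover the view.

```bash
python3 -m jog '[[[0,0,0.3,0,1],[0,0,0.5,0,1],[0,0,0.7,0,1],[0,0,0.7,0,1],[-0.2,-0.5,0,0,1],[-0.3,-0.9,0,0,1],[-0.3,-0.9,0,0,1],[-0.3,-0.9,0,0,1]]]';python3 -m jog '[[[-0.3,-0.9,0,0,1],[-0.3,-0.9,0,0,1],[-0.2,-0.9,0,0,1],[0,-0.5,0,0,1],[0,0,0,0,1],[0,0,0,0,1]]]'
python3 - <<'E'
from h import *
im=camera('top');h,s,v=cv2.split(cv2.cvtColor(im,cv2.COLOR_BGR2HSV))
r=box(((h<10)|(h>170))&(s>110)&(v>40),(190,150,310,250))
print('red',r.sum(),rect(ray('top',px(r),.062)))
y=(140,190,260,320);a=im[140:250,180:310].repeat(5,0).repeat(5,1);cv2.imwrite('pics/top4.png',a)
cv2.imwrite('pics/s4.png',camera('scene')[110:250,150:350].repeat(4,0).repeat(4,1))
E
```

```text
time: 9.25
ee_pos: [0.4719, -0.031, 0.2586]
tcp_rot: [-180.0, 0.1, 173.1]
wrist_force: [1.4, -0.5, -0.6]
opening: 0.0851
grasp_force: 0.0
time: 9.85
ee_pos: [0.4325, -0.1901, 0.2581]
tcp_rot: [180.0, 0.0, 172.9]
wrist_force: [0.4, 0.5, -0.4]
opening: 0.0857
grasp_force: 0.0
red 860 (array([0.53707361, 0.21225204]), (151.13479614257812, 107.63285064697266), 83.75152587890625)
```

View pics/top4.png

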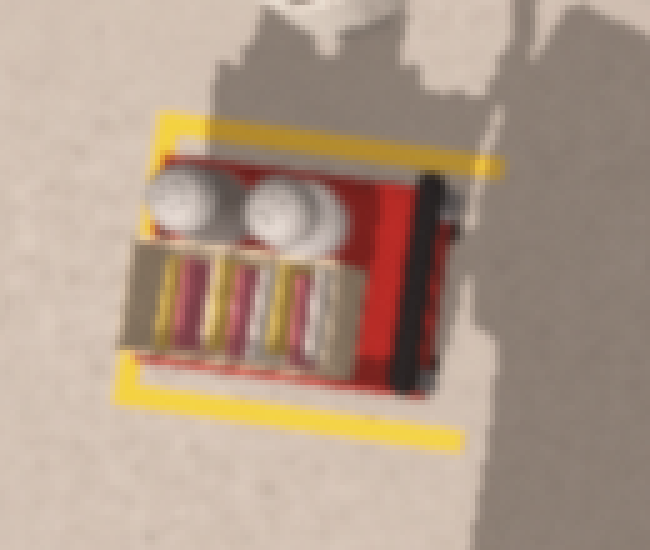

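View pics/s4.png

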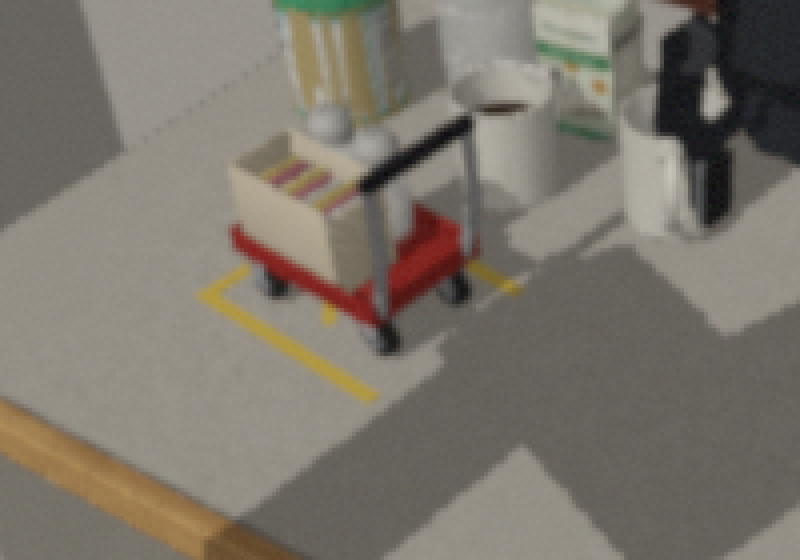

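The caddy stands square in the bay: its centre is about 4 mm off and its yaw 0.7° off. The castor wheels, seen at (380,338) and (455,288) in the scene crop, trail straight and the gripper is clear.

```bash
python3 -c "
from workcell import ticket
print(ticket.job_done())"
```

```text
the job is handed in; nothing more can be done
None
```

The caddy is parked in the bay about 4 mm off centre and within 1° of square by the top camera, with the castors trailing straight by eye and the gripper clear; I handed the job in at about 10 s, and no verdict was returned.

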